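# Change over the marquetry jig, clamp it and set the press screw

### The arm

A 7-joint arm with a two-finger parallel gripper is mounted at the origin on the work surface. World frame = base frame: x ahead of the robot, y to its left, z up, the work surface at z = 0. Lengths are in m, angles in rad, forces in N, time in s.
With the tool pointing down it reaches from about 0.425 to 0.875 m from the base axis. Payload 4.7 kg.
Tool frame: the origin (TCP) lies midway between the tips of the shut fingers; the grasp point (between the pads) lies 19 mm behind it; z points along the fingers, x is the direction in which the jaws open and shut, and the axes are right-handed (so a half turn about z gives the same grasp; the last joint's range is limited). The gripper opens to 87 mm and grips with 3 to 60 N. Pads are 19 mm wide; open, the fingers measure 117 mm over their backs; the gripper's body (75 mm by 190 mm) begins 51 mm behind the grasp point.
Start: joints at [-1.121, 0.321, -0.07, 1.45, 0.023, 1.371, -0.057], TCP at [0.274, 0.589, 0.223] pointing down, gripper open.
Joint ranges: [-2.86, 2.86], [-0.3, 2.09], [-1.38, 1.24], [0.06, 2.45], [-1.56, 4.7], [0.09, 2.05], [-2.69, 2.69]. Speed limits (rad/s): [2.57, 2.57, 3.14, 3.14, 3.14, 3.14, 3.14].

### API

Orientations are given as a rotation vector (axis times angle).
In Python, from bench import get_state, eyes, ticket gives the robot as it stands.
- The arm moves only by the tool carry_out, never from a script. Its argument "motion" is a list of rows, each a list of 2 entries, a list of its own where there are three numbers: the shift along the world's x, y, z in m, then the turn about the world's z in rad. A call has 1 to 20 rows; each row is the pose to reach, as a shift and turn from the pose commanded when the call began; what a row does not reach only later rows make up. A row lasts 1/10 s, in which the tool goes at most 50 mm and 8.59 degrees, less where a joint would pass 70% of its speed; a pose out of reach is approached as far as the arm can. A call with a gripper value outside its range is refused whole. "grip" is the gripper command: -1 is fully open, 1 is shut, values between are in proportion, set as the call begins (left out, the last holds). The fingers move at their own pace and stop on an object; "squeeze" is the grip in N (left out, the last holds). Time passes only in rows, so rows that repeat a pose let the fingers close. It gives the time, the measured TCP pose, the force and the opening at its end, in the units of the state.
- get_state(): the state, without advancing time (a new reading comes with each control period).
- eyes.get_image(name): name is "scene" or "side" or "wrist"; returns a dict with "pixels" (420x560x3 uint8, blue, green, red), "mtx" (3x3 intrinsics, pixels), "dist_coeffs" ([k1, k2, p1, p2, k3] as OpenCV has them; the pictures are not rectified), "extrinsics" (4x4, takes a point from camera to world coordinates). Camera axes: x right, y down, z forward; pixel columns grow to the right and rows downward; lengths in m; the calibration is good to about 2 mm. A picture is of the moment at which its call begins. There is no depth.
- ticket.close_job(): hands the job in, once; it reports no verdict.
The state is a dict: "time": time; "joint_positions": joint angles; "qd": joint speeds; "joint_torque": joint torques, N m; "position": TCP position; "tool_rot": TCP orientation; "ft_force": force on the tool from outside, world axes, zero at the start; "torque": the same for the moment, N m; "grip_width": opening from 0.0 (shut) to 1.0 (fully open).
Only numpy, scipy, OpenCV 4.12 (cv2) and the standard library are available. Lean on these libraries where they do the work, as an engineer would, in place of code of your own. Each camera call takes 0.05 s, during which the arm holds its last target. There are 200 camera calls.

### The job

Change over the veneer jig: lift the pale maple blank out of the jig's pocket and lay it flat in the grey tray, then seat the dark rosewood block fully home in the empty pocket and let go of it. Next swing the red clamp lever fully shut over the block, and last turn the brass press screw clockwise until its red-tipped spoke points at the black index mark on the dial. Lower the blocks into place rather than dropping them, and leave the other things on the bench where they lie.

Things in the scene. Friction and masses are not known exactly. Their poses are not given: they have to be found in the camera images.
- jig: Fixed aluminium jig plate, top 22 mm above the table. Origin on the table under the pocket's centre; z up; its +y points roughly away from the robot, its +x to the right. Plate spans x -80 to 190 and y -130 to 140 mm in its own frame. Rectangular pocket 54 (x) by 96 (y) mm, 14 mm deep, chamfered 4 mm, cork-coloured floor. Clamp cheeks (40 mm wide in x, up to 74 mm high) stand at y 86 to 120.
- pocket (a point): Centre of the pocket's floor, 8 mm above the table; axes as the jig's.
- maple: Loose pale maple blank, 48 (x) by 90 (y) by 40 (z) mm, about 0.14 kg, at the start seated in the pocket with 26 mm standing above the plate. Origin at the centre of its underside.
- rosewood: Loose dark red-brown rosewood block with a small brass diamond on top, 48 (x) by 90 (y) by 40 (z) mm, about 0.14 kg, lying flat on the table. Origin at the centre of its underside. It may go into the pocket either way round.
- tray: Fixed grey open tray, outside 210 (x) by 150 (y) by 25 mm high, walls and floor 5 mm. Origin at the centre of its underside. Stands to the left or the right of the jig.
- lever (a joint): Red clamp lever's hinge angle, rad: 0 = shut (level, lying over the block 2 mm above its top), grows as it opens; about 1.6 = upright; it stays where it is left (stiff hinge). Hinge axis is along the jig's x. It opens away from the robot and will not shut over a block that is not fully seated.
- lever_hinge (a point): Hinge centre, 57 mm above the table at the jig's x 0, y +100 mm; from it the shut lever points along the jig's -y.
- lever_handle (a point): Centre of the lever's red cross bar, 190 mm from the hinge. The bar is 18 mm in diameter, 110 mm long along the jig's x; the lever's arm itself is 20 mm wide (jig x) and 14 mm thick. Shut, it lies 57 mm above the table.
- screw (a joint): Brass press screw's angle, rad, growing clockwise seen from above; 1.4 = red-tipped spoke on the index mark. Stiff: stays where it is left (turning takes about 0.12 N m). Stops at 0 and 2.2.
- screw_axis (a point): On the screw's vertical axis at the mid height of its spokes (53 mm above the table). The cross handle has four spokes, each 12 mm wide, 16 mm high, reaching 50 mm from the axis; hub 30 mm in diameter, 20 mm above the spokes' middle; white dial 128 mm in diameter below, its face 28 mm above the table.
- red_spoke (a point): On the red-tipped spoke, 38 mm from the axis at the spoke's mid height; turns with the screw.
- index (a point): Black index mark on the white dial, 55 mm from the axis towards the jig's -y.
- roller: Bystander: yellow seam roller, about 170 mm long, 40 mm high.
- glue: Bystander: white glue bottle, 60 mm across, 150 mm high.
- sander: Bystander: cork sanding block 70 by 110 by 35 mm.
- tin: Bystander: green tin, 84 mm across, 75 mm high.
- template: Bystander: flat rosewood pattern template 90 by 140 by 8 mm.
Mind the look-alikes: they are no part of the job. What is shaped like the maple but blue or green is not meant.

How it is judged:
By the outcome, as a careful person would: the job done as asked, in the order asked, and still so for the second after the job is handed in, with the robot touching nothing.
It also fails if it takes over 72 s, if anything falls off the work surface, if the arm or the gripper's body presses on something with over 40 N, if the wrist force passes 120 N, or if a joint passes its speed limit or range.

## Working session

There is one attempt and no reset: what is moved stays moved. The work goes in short steps, Python scripts to look and compute and a tool call to move; the robot and the scene stay as the last step left them, time stands still between calls to the robot, and variables do not carry over. Pictures are saved under pics/ and viewed, about 8 in all and at most 12, crops included, and the job is handed in when it is done.

Besides the shell and the picture viewer there is one more tool, called after "Call:" as name([rows], argument=value, ...), one row to a line, values as JSON. carry_out: Moves the arm, as the interface text tells. Its arguments: {"type":"object","properties":{"motion":{"type":"array","items":{"type":"array"}},"grip":{"type":"number"},"squeeze":{"type":"number"}},"required":["motion"]}

```bash
ls; mkdir -p pics
cat > h.py <<'E'
import numpy as np, cv2
from bench import get_state, eyes, ticket
def grab(n,fn=None):
    d=eyes.get_image(n); d={k:np.array(v) for k,v in d.items()}
    np.savez('last_%s.npz'%n,**d)
    if fn: cv2.imwrite('pics/'+fn,d['pixels'])
    return d
def load(n): return dict(np.load('last_%s.npz'%n))
def ray(d,uv):
    p=cv2.undistortPoints(np.array(uv,float).reshape(-1,1,2),d['mtx'],d['dist_coeffs']).reshape(-1,2)
    T=d['extrinsics']; r=np.c_[p,np.ones(len(p))]@T[:3,:3].T
    return T[:3,3],r
def onz(d,uv,z):
    o,r=ray(d,uv); return o+r*((z-o[2])/r[:,2])[:,None]
def proj(d,P):
    W=np.linalg.inv(d['extrinsics']); 
    return cv2.projectPoints(np.array(P,float).reshape(-1,3),cv2.Rodrigues(W[:3,:3])[0],W[:3,3],d['mtx'],d['dist_coeffs'])[0].reshape(-1,2)
E
python3 - <<'E'
from h import *
for n in ('scene','side','wrist'):
    d=grab(n,n+'0.png'); print(n,d['extrinsics'].round(3).tolist())
a=[load(n)['pixels'] for n in('scene','side')]
s=get_state(); print({k:np.round(v,3) for k,v in s.items()})
E
```

```text
pics
scene [[-0.537, 0.542, -0.647, 1.327], [0.844, 0.349, -0.407, 0.591], [0.005, -0.764, -0.645, 0.899], [0.0, 0.0, 0.0, 1.0]]
side [[0.974, -0.161, 0.161, 0.288], [-0.228, -0.666, 0.711, -0.826], [-0.007, -0.729, -0.685, 0.886], [0.0, 0.0, 0.0, 1.0]]
wrist [[0.421, 0.877, 0.23, 0.212], [0.907, -0.407, -0.108, 0.618], [-0.002, 0.254, -0.967, 0.383], [0.0, 0.0, 0.0, 1.0]]
{'time': np.float64(0.15), 'joint_positions': array([-1.121,  0.322, -0.07 ,  1.451,  0.023,  1.371, -0.057]), 'qd': array([ 0.001, -0.003, -0.001, -0.003, -0.001, -0.   , -0.001]), 'joint_torque': array([-0.0000e+00, -4.9180e+01, -4.0500e-01, -3.1288e+01, -6.4000e-02,
        4.0000e-02,  0.0000e+00]), 'position': array([0.274, 0.589, 0.222]), 'tool_rot': array([ 2.648e+00,  1.688e+00, -2.000e-03]), 'ft_force': array([-0.142,  0.06 ,  0.306]), 'torque': array([-0.012, -0.02 ,  0.036]), 'grip_width': np.float64(1.003)}
```

View pics/scene0.png

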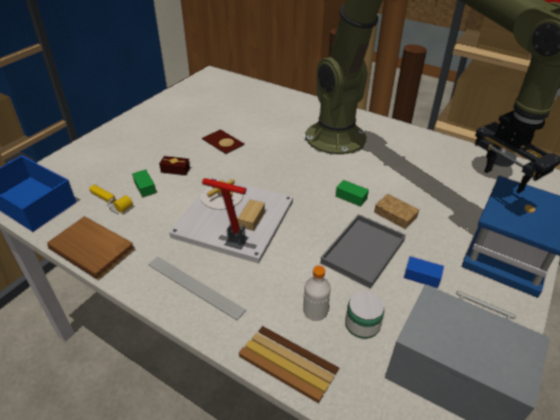

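View pics/side0.png

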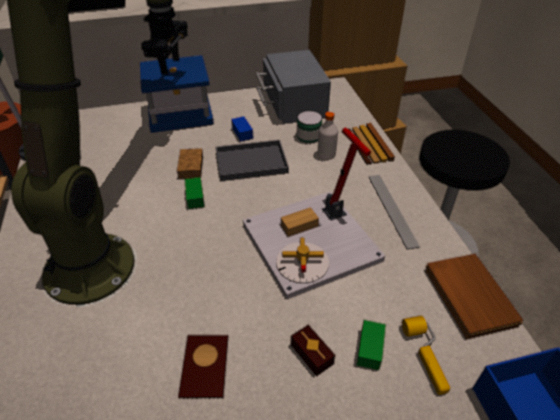

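Side view: the maple is at (299,221) in the jig, the red lever stands at (350,170), and the brass screw is at (303,257). The tray is at (252,160). There are two rosewood candidates: (313,349), a thick block with a brass diamond, and (205,363), a flat template with a round disc. The block with the diamond fits. The blue (242,128) and green (195,193), (372,343) blocks are look-alikes. I'll confirm with a crop and measure.

Run:
```python
from h import *
d=load('side'); im=d['pixels']
a=cv2.resize(im[185:300,235:390],None,fx=4,fy=4,interpolation=cv2.INTER_CUBIC)
b=cv2.resize(im[320:400,170:345],None,fx=3,fy=3,interpolation=cv2.INTER_CUBIC)
c=np.zeros((600,620,3),np.uint8); c[:460]=0; c=np.zeros((460+0,620,3),np.uint8)
c[:460,:620]=a; cv2.imwrite('pics/c1.png',np.vstack([c[:350],np.hstack([b,np.zeros((240,95,3),np.uint8)])]))
hsv=cv2.cvtColor(im,cv2.COLOR_BGR2HSV)
def rep(name,m,z,box,dd=d):
    x0,y0,x1,y1=box; M=np.zeros(m.shape,np.uint8); M[y0:y1,x0:x1]=m[y0:y1,x0:x1]
    cs=cv2.findContours(M,cv2.RETR_EXTERNAL,cv2.CHAIN_APPROX_NONE)[0]
    c=max(cs,key=cv2.contourArea); r=cv2.minAreaRect(c); P=onz(dd,cv2.boxPoints(r),z)
    print(name,cv2.contourArea(c),np.round(r[0],1),'corners',np.round(P[:,:2],3).tolist())
    ap=cv2.approxPolyDP(cv2.convexHull(c),3,True).reshape(-1,2); print('  poly',ap.tolist(),onz(d,ap,z)[:,:2].round(3).tolist())
for p in [(299,218),(313,340),(310,352),(303,366),(260,240),(252,160),(220,160),(303,245),(303,268)]: print(p,hsv[p[1],p[0]])
```

```text
(299, 218) [ 16 166 154]
(313, 340) [ 17 212 130]
(310, 352) [  2 215  45]
(303, 366) [ 14  55 112]
(260, 240) [178  27 162]
(252, 160) [168  19  67]
(220, 160) [175  23  67]
(303, 245) [ 18 214 150]
(303, 268) [  1 255 123]
```

View pics/c1.png

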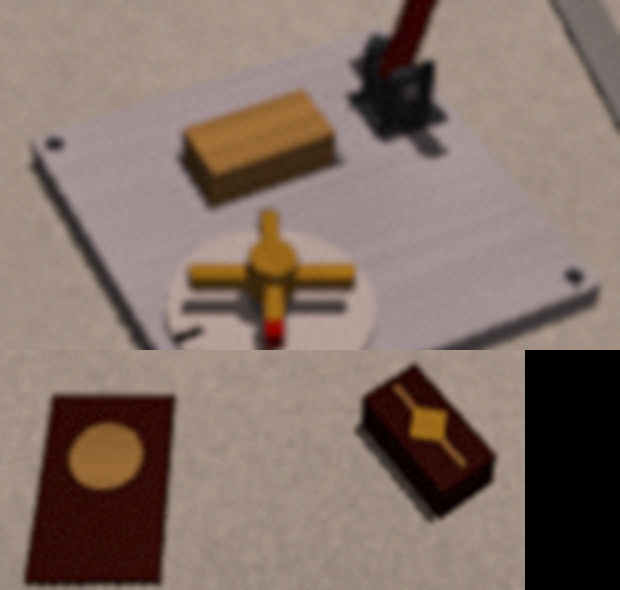

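The crop confirms it: the block with the diamond is thick, the template is flat with a round disc. The index mark is at about (282,269) and the red tip at (303,268).

Run:
```python
from h import *
d=load('side'); s=load('scene')
A=lambda L:np.array(L,float)/4+[235,185]
B=lambda L:(np.array(L,float)-[0,350])/3+[170,320]
def rect(n,P):
    P=P[:,:2]; e=np.linalg.norm(np.roll(P,-1,0)-P,axis=1)
    print(n,P.round(3).tolist(),'c',P.mean(0).round(4),'edges',e.round(3)); return P
M=rect('maple',onz(d,A([[185,132],[302,92],[335,135],[212,178]]),.048))
R=rect('rose',onz(d,B([[363,397],[416,366],[494,457],[440,490]]),.040))
J=rect('plate L,T,R',onz(d,A([[33,140],[375,30],[600,288]]),.022))
v=(M[1]-M[0]+M[2]-M[3]); print('maple yaw y-axis',np.degrees(np.arctan2(v[1],v[0])))
v=(J[1]-J[0]); print('plate yaxis (L->T)',np.degrees(np.arctan2(v[1],v[0])))
v=(J[2]-J[1]); print('plate xaxis (T->R)',np.degrees(np.arctan2(v[1],v[0])))
v=(R[2]-R[1]+R[3]-R[0]); print('rose long',np.degrees(np.arctan2(v[1],v[0])))
hub=onz(d,A([[272,250]]),.073)[0]; red=onz(d,A([[274,330]]),.057)[0]; idx=onz(d,A([[188,335]]),.028)[0]
print('hub',hub,'red',red,'idx',idx)
# tray: dark mask
im=d['pixels']; hsv=cv2.cvtColor(im,cv2.COLOR_BGR2HSV)
m=np.zeros(im.shape[:2],np.uint8); m[135:185,205:298]=(hsv[135:185,205:298,2]<110)*255
c=max(cv2.findContours(m,0,1)[0],key=cv2.contourArea); ap=cv2.approxPolyDP(cv2.convexHull(c),4,True).reshape(-1,2)
print('tray',ap.tolist(),onz(d,ap,.025)[:,:2].round(3).tolist())
# lever handle: triangulate red bar in both views
def redbar(q):
    h=cv2.cvtColor(q['pixels'],cv2.COLOR_BGR2HSV); m=(((h[...,0]<6)|(h[...,0]>174))&(h[...,1]>200)&(h[...,2]>70)).astype(np.uint8)
    c=max(cv2.findContours(m,0,1)[0],key=cv2.contourArea); return cv2.boundingRect(c),c
for q in(d,s): print(redbar(q)[0])
```

```text
maple [[0.495, 0.011], [0.579, 0.029], [0.589, -0.015], [0.502, -0.034]] c [ 0.5411 -0.0022] edges [0.087 0.045 0.089 0.045]
rose [[0.433, -0.326], [0.476, -0.311], [0.507, -0.391], [0.465, -0.405]] c [ 0.4702 -0.3582] edges [0.045 0.086 0.044 0.085]
plate L,T,R [[0.401, 0.053], [0.657, 0.106], [0.717, -0.157]] c [0.5916 0.0006] edges [0.261 0.269 0.379]
maple yaw y-axis 12.414808458412429
plate yaxis (L->T) 11.652427003954648
plate xaxis (T->R) -77.2255793534813
rose long -68.53682968538453
hub [ 0.51487718 -0.12335703  0.073     ] red [ 0.50364125 -0.1696609   0.057     ] idx [ 0.4603353  -0.13840322  0.028     ]
tray [[279, 140], [287, 173], [219, 179], [216, 147]] [[0.58, 0.387], [0.563, 0.216], [0.362, 0.236], [0.376, 0.397]]
(343, 128, 27, 25)
(203, 179, 42, 49)
```

Call:
carry_out([
  [[0.267, -0.591, -0.04], 0.65],
  [[0.267, -0.591, -0.04], 0.65],
  [[0.267, -0.591, -0.04], 0.65],
  [[0.267, -0.591, -0.04], 0.65],
  [[0.267, -0.591, -0.04], 0.65],
  [[0.267, -0.591, -0.04], 0.65],
  [[0.267, -0.591, -0.04], 0.65],
  [[0.267, -0.591, -0.04], 0.65],
  [[0.267, -0.591, -0.04], 0.65],
  [[0.267, -0.591, -0.04], 0.65],
  [[0.267, -0.591, -0.04], 0.65],
  [[0.267, -0.591, -0.04], 0.65],
  [[0.267, -0.591, -0.04], 0.65],
  [[0.267, -0.591, -0.04], 0.65],
  [[0.267, -0.591, -0.04], 0.65],
  [[0.267, -0.591, -0.04], 0.65],
  [[0.267, -0.591, -0.04], 0.65],
], grip=-1)

```text
time: 1.85
position: [0.541, 0.0004, 0.1825]
tool_rot: [-1.967, -2.449, -0.001]
ft_force: [-0.7, -0.5, -1.0]
grip_width: 1.0
```

Run:
```python
from h import *
s=get_state(); print(s['time'],s['position'],s['tool_rot'],s['ft_force'],s['joint_positions'])
d=grab('wrist'); cv2.imwrite('pics/w1.png',d['pixels']); 
sd=load('side'); h=np.array([.6387,.0191,.057]); u=np.array([-.977,-.213,0])
for n in('side','scene'):
  q=load(n)
  for t in (1.5,1.6,1.7,1.8,1.9,2.0): print(n,t,proj(q,h+.19*(u*np.cos(t)+np.array([0,0,1])*np.sin(t)))[0].round(0))
```

```text
1.85 [5.41004722e-01 3.91588138e-04 1.82514453e-01] [-1.96684409e+00 -2.44866542e+00 -7.02532324e-04] [-0.7292049  -0.50066176 -0.95485316] [-0.40170639  0.11283867  0.38001861  1.79067833 -0.04499542  1.24671103
  1.77864777]
side 1.5 [335. 147.]
side 1.6 [342. 145.]
side 1.7 [348. 143.]
side 1.8 [355. 142.]
side 1.9 [361. 142.]
side 2.0 [367. 143.]
scene 1.5 [233. 168.]
scene 1.6 [229. 173.]
scene 1.7 [226. 178.]
scene 1.8 [223. 183.]
scene 1.9 [219. 190.]
scene 2.0 [216. 196.]
```

View pics/w1.png

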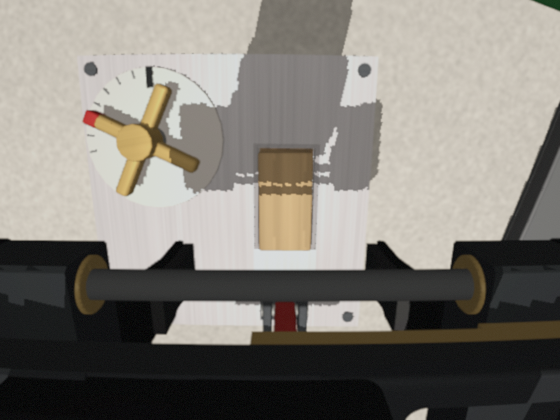

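Wrist view: maple top at about (258,150)–(312,250), straight in its pocket. Screw hub at (138,141), red tip at (92,118), index mark at (150,75).

Run:
```python
from h import *
d=load('wrist'); print(d['extrinsics'][:3,3])
P=onz(d,[[259,150],[312,150],[312,250],[259,250]],.048)[:,:2]; print(P.round(4).tolist(),P.mean(0),np.linalg.norm(np.roll(P,-1,0)-P,axis=1))
v=P[0]-P[3]+P[1]-P[2]; print(np.degrees(np.arctan2(-v[1],-v[0])))
v=P[1]-P[0]; 
J=onz(d,[[90,69],[364,70],[347,316]],.022)[:,:2]; print('screws',J)
v=J[1]-J[0];print(np.degrees(np.arctan2(v[1],v[0]))-90)
hub=onz(d,[[137,141]],.073)[0]; red=onz(d,[[92,118]],.053)[0]; idx=onz(d,[[150,76]],.028)[0]
print(hub,red,idx)
for n,p in(('red',red),('idx',idx)):
  w=p-hub; print(n,np.degrees(np.arctan2(w[1],w[0])),np.hypot(*w[:2]))
R=cv2.Rodrigues(get_state()['tool_rot'])[0]; print('toolx',np.degrees(np.arctan2(R[1,0],R[0,0])))
```

```text
[ 0.47364939 -0.01442482  0.34433558]
[[0.501, -0.0263], [0.4912, 0.018], [0.5797, 0.0398], [0.5903, -0.0079]] [0.54056958 0.00589585] [0.04533701 0.09118401 0.04885842 0.09112969]
12.739486666546371
screws [[ 0.46413231 -0.1918002 ]
 [ 0.41373778  0.04931835]
 [ 0.65412743  0.09932564]]
11.80506407549619
[ 0.51211729 -0.120715    0.073     ] [ 0.50383739 -0.16894538  0.053     ] [ 0.45974235 -0.13421386  0.028     ]
red -99.7412389450607 0.04893594776536803
idx -165.54739906318352 0.054086544648893335
toolx 102.4521991342716
```

Run:
```python
from h import *
s=load('scene'); im=s['pixels']; 
cv2.imwrite('pics/c2.png',cv2.resize(im[170:270,165:305],None,fx=5,fy=5,interpolation=cv2.INTER_CUBIC))
for n in('scene','side','wrist'):
  q=load(n)
  o=np.array([.541,.003,0]); X=np.array([.213,-.977,0]); Y=np.array([.977,.213,0]); Z=np.array([0,0,1])
  print(n,proj(q,[o+a*X+b*Y+.022*Z for a,b in((-.08,-.13),(-.08,.14),(.19,.14),(.19,-.13),(-.068,-.118),(.178,-.118),(-.068,.128))]).round(1).tolist())
```

```text
scene [[292.4, 195.2], [258.9, 256.6], [168.5, 231.4], [212.1, 176.4], [287.3, 196.6], [213.8, 179.3], [256.3, 252.3]]
side [[241.7, 220.1], [329.4, 191.1], [385.0, 255.6], [287.0, 294.7], [247.6, 221.6], [289.3, 289.0], [327.9, 194.8]]
wrist [[373.5, 51.8], [355.7, 323.2], [106.9, 321.0], [71.6, 54.0], [359.3, 65.8], [85.6, 67.5], [345.3, 313.5]]
```

View pics/c2.png

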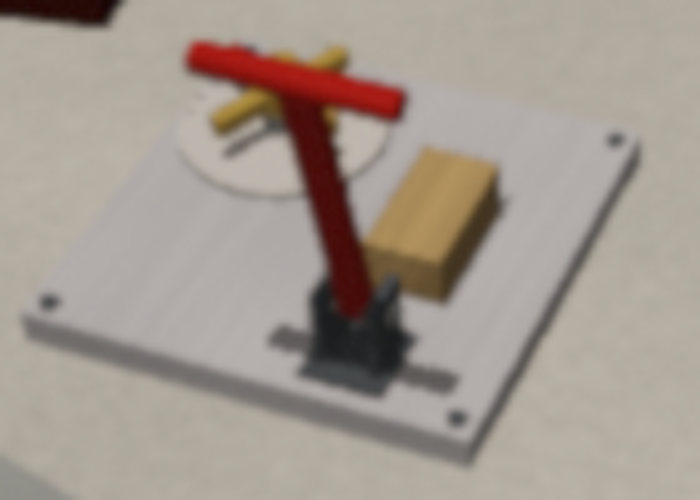

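Run:
```python
from h import *
X=np.array([.213,-.977]); Y=np.array([.977,.213])
H=np.array([(-.068,-.118),(-.068,.128),(.178,.128)])
def est(n,uv,K,fit=True):
    P=onz(load(n),uv,.022)[:,:2]
    M=np.c_[K,np.zeros(len(K))].astype(np.float32)
    # rigid fit by SVD (Kabsch)
    a=K-K.mean(0); b=P-P.mean(0); U,S,V=np.linalg.svd(a.T@b); R=(U@np.diag([1,np.linalg.det(U@V)])@V).T
    o=P.mean(0)-R@K.mean(0); print(n,'origin',o.round(4),'yaw',np.degrees(np.arctan2(R[1,0],R[0,0])).round(2)+90,'res mm',(1e3*(P-(K@R.T+o))).round(1).tolist())
est('scene',[[288,198],[256.4,253.6],[175,230.6]],H)
est('wrist',[[364,70],[347,316],[90,69]],np.array([(-.068,-.118),(-.068,.128),(.178,-.118)]))
A=lambda L:np.array(L,float)/4+[235,185]
est('side',A([[55,144],[573,277]]),np.array([(-.068,-.118),(.178,.128)]))
```

```text
scene origin [0.5444 0.0072] yaw 11.909999999999997 res mm [[0.7, -0.0], [-0.3, -0.7], [-0.4, 0.8]]
wrist origin [0.543  0.0067] yaw 11.819999999999993 res mm [[0.1, 0.2], [-0.3, -0.2], [0.1, -0.1]]
side origin [0.5433 0.0035] yaw 11.629999999999995 res mm [[0.7, -0.4], [-0.7, 0.4]]
```

Call:
carry_out([
  [[0.0025, 0.007, -0.04], -0.01],
  [[0.0025, 0.007, -0.08], -0.01],
  [[0.0025, 0.007, -0.11], -0.01],
  [[0.0025, 0.007, -0.13], -0.01],
  [[0.0025, 0.007, -0.145], -0.01],
  [[0.0025, 0.007, -0.155], -0.01],
  [[0.0025, 0.007, -0.155], -0.01],
  [[0.0025, 0.007, -0.155], -0.01],
  [[0.0025, 0.007, -0.155], -0.01],
])

```text
time: 2.8
position: [0.545, 0.0054, 0.0288]
tool_rot: [1.982, 2.435, 0.003]
ft_force: [0.2, -0.6, -0.3]
grip_width: 1.0
```

Call:
carry_out([
  [[0, 0, 0], 0],
  [[0, 0, 0], 0],
  [[0, 0, 0], 0],
  [[0, 0, 0], 0],
  [[0, 0, 0], 0],
  [[0, 0, 0], 0],
  [[0, 0, 0], 0],
  [[0, 0, 0], 0],
  [[0, 0, 0], 0],
  [[0, 0, 0], 0],
], grip=1, squeeze=25)

```text
time: 3.8
position: [0.5439, 0.0053, 0.0276]
tool_rot: [-1.983, -2.436, -0.0]
ft_force: [-1.2, -0.1, -0.3]
grip_width: 0.549
```

Call:
carry_out([
  [[0, 0, 0.015], 0],
  [[0, 0, 0.03], 0],
  [[0, 0, 0.06], 0],
  [[0, 0, 0.1], 0],
  [[-0.01, 0.04, 0.12], -0.05],
  [[-0.02, 0.08, 0.12], -0.1],
  [[-0.03, 0.12, 0.12], -0.15],
  [[-0.04, 0.16, 0.12], -0.2],
  [[-0.05, 0.2, 0.12], -0.25],
  [[-0.06, 0.24, 0.12], -0.27],
  [[-0.07, 0.28, 0.12], -0.27],
  [[-0.073, 0.311, 0.12], -0.27],
  [[-0.073, 0.311, 0.12], -0.27],
  [[-0.073, 0.311, 0.12], -0.27],
  [[-0.073, 0.311, 0.12], -0.27],
])

```text
time: 5.3
position: [0.4717, 0.3148, 0.1483]
tool_rot: [2.295, 2.144, 0.001]
ft_force: [-0.5, 0.4, -1.6]
grip_width: 0.549
```

Run:
```python
from h import *
s=get_state(); print(s['time'],s['position'],s['grip_width'],s['ft_force'])
a=grab('side')['pixels']; b=grab('wrist')['pixels']
c=cv2.resize(a[90:240,170:330],(400,375)); cv2.imwrite('pics/t1.png',np.hstack([c,cv2.resize(b,(400,300))[:,:] if 0 else cv2.copyMakeBorder(cv2.resize(b,(400,300)),0,75,0,0,cv2.BORDER_CONSTANT)]))
```

```text
5.3 [0.47165943 0.3147671  0.14830205] 0.5492942063223678 [-0.49420887  0.4207257  -1.58739418]
```

View pics/t1.png

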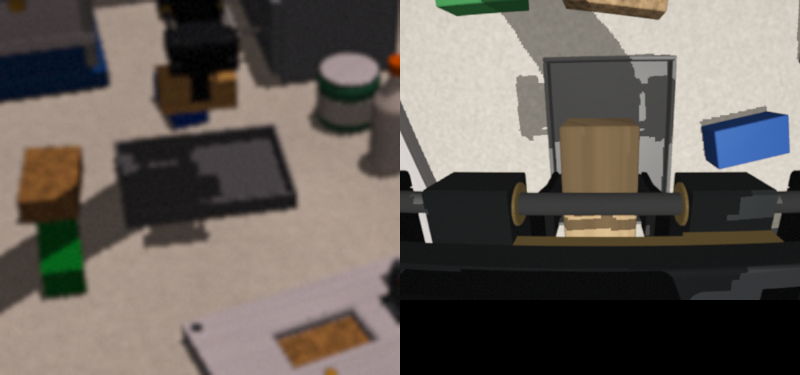

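Held maple in view; tray rim corners in the wrist picture at about (203,81) and (385,80).

Run:
```python
from h import *
P=onz(load('wrist'),[[203,81],[385,80]],.025)[:,:2]; print(P, np.linalg.norm(P[1]-P[0]))
v=P[1]-P[0]; print(np.degrees(np.arctan2(v[1],v[0]))); n=np.array([abs(v[1]),-v[0]*np.sign(v[1])])/np.linalg.norm(v); print('centre',P.mean(0)+.105*n)
Q=np.array([[115,143],[277,125],[297,203],[125,226]])/2.5+[170,90]; print(onz(load('side'),Q,.025)[:,:2].round(3).tolist())
```

```text
[[0.36782646 0.26104422]
 [0.37649869 0.40481237]] 0.14402947567958538
86.54804884890054
centre [0.47697207 0.32660609]
[[0.376, 0.396], [0.585, 0.386], [0.57, 0.223], [0.364, 0.229]]
```

Call:
carry_out([
  [[0.004, 0.008, -0.03], 0],
  [[0.004, 0.008, -0.07], 0],
  [[0.004, 0.008, -0.095], 0],
  [[0.004, 0.008, -0.11], 0],
  [[0.004, 0.008, -0.116], 0],
  [[0.004, 0.008, -0.119], 0],
  [[0.004, 0.008, -0.121], 0],
  [[0.004, 0.008, -0.122], 0],
  [[0.004, 0.008, -0.122], 0],
  [[0.004, 0.008, -0.122], 0],
])

```text
time: 6.4
position: [0.4753, 0.3245, 0.0262]
tool_rot: [2.293, 2.147, 0.002]
ft_force: [-0.5, 0.9, -1.8]
grip_width: 0.548
```

Call:
carry_out([
  [[0, 0, 0], 0],
  [[0, 0, 0], 0],
  [[0, 0, -0.001], 0],
  [[0, 0, -0.001], 0],
  [[0, 0, -0.001], 0],
])

```text
time: 6.9
position: [0.475, 0.3243, 0.0246]
tool_rot: [-2.293, -2.147, -0.0]
ft_force: [-0.1, -0.5, -1.6]
grip_width: 0.551
```

Call:
carry_out([
  [[0, 0, -0.001], 0],
  [[0, 0, -0.001], 0],
  [[0, 0, -0.001], 0],
])

```text
time: 7.2
position: [0.475, 0.3243, 0.0246]
tool_rot: [-2.293, -2.147, -0.0]
ft_force: [-1.2, -1.9, 5.3]
grip_width: 0.548
```

Contact shows (+5 N). Release gently, then go up and over to the rosewood.

Call:
carry_out([
  [[0, 0, 0], 0],
  [[0, 0, 0], 0],
  [[0, 0, 0], 0],
  [[0, 0, 0], 0],
  [[0, 0, 0], 0],
  [[0, 0, 0.02], 0],
  [[0, 0, 0.05], 0],
  [[0, 0, 0.1], 0],
  [[0, 0, 0.14], 0],
], grip=0.6)

```text
time: 8.1
position: [0.475, 0.3242, 0.1656]
tool_rot: [2.293, 2.147, 0.001]
ft_force: [1.7, 0.3, -1.2]
grip_width: 0.555
```

Grip 0.6 means 20% open, so the block came back up with the fingers. Lower it again and open properly (-0.6).

Call:
carry_out([
  [[0, 0, -0.04], 0],
  [[0, 0, -0.08], 0],
  [[0, 0, -0.11], 0],
  [[0, 0, -0.125], 0],
  [[0, 0, -0.132], 0],
  [[0, 0, -0.136], 0],
  [[0, 0, -0.138], 0],
  [[0, 0, -0.139], 0],
  [[0, 0, -0.14], 0],
  [[0, 0, -0.14], 0],
  [[0, 0, -0.14], 0],
])

```text
time: 9.2
position: [0.4757, 0.3248, 0.0246]
tool_rot: [2.293, 2.147, 0.003]
ft_force: [0.7, 0.2, 2.2]
grip_width: 0.549
```

Call:
carry_out([
  [[0, 0, 0], 0],
  [[0, 0, 0], 0],
  [[0, 0, 0], 0],
  [[0, 0, 0], 0],
  [[0, 0, 0], 0],
  [[0, 0, 0], 0],
], grip=-0.6)

```text
time: 9.8
position: [0.4749, 0.3242, 0.0235]
tool_rot: [-2.293, -2.147, 0.0]
ft_force: [0.5, 0.4, 0.6]
grip_width: 0.795
```

Call:
carry_out([
  [[0, 0, 0.03], 0],
  [[0, 0, 0.08], 0],
  [[0, 0, 0.13], 0],
  [[0.01, -0.05, 0.15], -0.15],
  [[0.01, -0.1, 0.15], -0.3],
  [[0.01, -0.15, 0.15], -0.45],
  [[0.01, -0.2, 0.15], -0.6],
  [[0.01, -0.25, 0.15], -0.75],
  [[0.01, -0.3, 0.15], -0.9],
  [[0.01, -0.35, 0.15], -1.0],
  [[0.01, -0.4, 0.15], -1.13],
  [[0, -0.45, 0.15], -1.13],
  [[0, -0.5, 0.15], -1.13],
  [[0, -0.55, 0.15], -1.13],
  [[0, -0.6, 0.15], -1.13],
  [[-0.003, -0.64, 0.15], -1.13],
  [[-0.005, -0.68, 0.15], -1.13],
  [[-0.005, -0.68, 0.15], -1.13],
  [[-0.005, -0.68, 0.15], -1.13],
  [[-0.005, -0.68, 0.15], -1.13],
], grip=-1)

```text
time: 11.8
position: [0.4704, -0.3543, 0.1733]
tool_rot: [-3.085, -0.588, -0.0]
ft_force: [0.3, 0.5, -0.5]
grip_width: 0.999
```

Run:
```python
from h import *
s=get_state(); print(s['time'],s['position'],s['grip_width'],s['ft_force'],s['joint_positions'])
R=cv2.Rodrigues(s['tool_rot'])[0]; print('toolx',np.degrees(np.arctan2(R[1,0],R[0,0])))
d=grab('wrist'); a=grab('side')['pixels']
c=cv2.resize(a[90:240,170:330],(320,300),interpolation=cv2.INTER_CUBIC)
cv2.imwrite('pics/r1.png',np.hstack([cv2.resize(d['pixels'],(400,300)),c]))
```

```text
11.8 [ 0.47043756 -0.3542664   0.17331432] 0.9994058087066227 [ 0.31034594  0.46309131 -0.45436048] [-0.05685784  0.27170654  0.7788374   1.69844777 -0.20071611  1.25421673
  1.14334895]
toolx 21.58022939992032
```

View pics/r1.png

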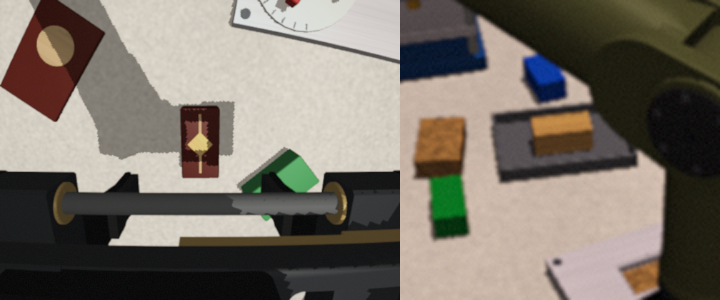

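The maple lies flat in the tray. In the wrist view the rosewood is at (200,145) of the left picture, with the diamond on top. The green look-alike at (280,175) is to the right, so I'll keep the jaws only partly open. I'll measure the rosewood and the green block.

Run:
```python
from h import *
d=load('wrist'); h=cv2.cvtColor(d['pixels'],cv2.COLOR_BGR2HSV)
dia=((h[...,0]>10)&(h[...,0]<32)&(h[...,1]>60)&(h[...,2]>120)).astype(np.uint8); dia[:, :252]=0; dia[:,310:]=0; dia[:150]=0; dia[245:]=0
c=max(cv2.findContours(dia,0,1)[0],key=cv2.contourArea); x,y,w,hh=cv2.boundingRect(c); print(x,y,w,hh)
print('diamond',onz(d,[[x+w/2,y+hh/2]],.04))
ro=(((h[...,0]<10)|(h[...,0]>170))&(h[...,1]>90)&(h[...,2]<140)).astype(np.uint8); ro[:, :240]=0; ro[:,320:]=0; ro[:140]=0; ro[255:]=0
ro|=dia; c=max(cv2.findContours(ro,0,1)[0],key=cv2.contourArea); r=cv2.minAreaRect(c); b=cv2.boxPoints(r); print(b.tolist())
P=onz(d,b,.04)[:,:2]; print(P.round(4).tolist(),P.mean(0),np.linalg.norm(np.roll(P,-1,0)-P,axis=1))
g=((h[...,0]>45)&(h[...,0]<90)&(h[...,1]>70)).astype(np.uint8); g[:200]=0
c=max(cv2.findContours(g,0,1)[0],key=cv2.contourArea).reshape(-1,2)
t=np.array([.4702,-.3582]); X=np.array([np.cos(.3766),np.sin(.3766)]); Y=np.array([-X[1],X[0]])
for z in (0,.04):
  Q=onz(d,c,z)[:,:2]-t; k=np.abs(Q@Y)<.02; print(z,'green tool-x nearest within |y|<20mm',np.abs(Q[k]@X).min() if k.any() else None, 'overall',np.abs(Q@X).min())
```

```text
262 167 34 76
diamond [[ 0.47122228 -0.35714492  0.04      ]]
[[253.0, 149.0], [306.0, 149.0], [306.0, 248.0], [253.0, 248.0]]
[[0.4326, -0.3197], [0.4745, -0.303], [0.5091, -0.3857], [0.464, -0.4036]] [ 0.47006298 -0.35301281] [0.04512489 0.08964842 0.04856423 0.08963508]
0 green tool-x nearest within |y|<20mm 0.12182231022125554 overall 0.06348830349827457
0.04 green tool-x nearest within |y|<20mm 0.09376136507356841 overall 0.05610011919005431
```

Call:
carry_out([
  [[0.0015, -0.001, -0.04], 0],
  [[0.0015, -0.001, -0.08], 0],
  [[0.0015, -0.001, -0.11], 0],
  [[0.0015, -0.001, -0.13], 0],
  [[0.0015, -0.001, -0.145], 0],
  [[0.0015, -0.001, -0.154], 0],
  [[0.0015, -0.001, -0.154], 0],
  [[0.0015, -0.001, -0.154], 0],
  [[0.0015, -0.001, -0.154], 0],
], grip=-0.65)

```text
time: 12.8
position: [0.4722, -0.3573, 0.0208]
tool_rot: [3.085, 0.585, 0.003]
ft_force: [-0.1, -0.6, 0.5]
grip_width: 0.824
```

Call:
carry_out([
  [[0, 0, 0], 0],
  [[0, 0, 0], 0],
  [[0, 0, 0], 0],
  [[0, 0, 0], 0],
  [[0, 0, 0], 0],
  [[0, 0, 0], 0],
  [[0, 0, 0], 0],
  [[0, 0, 0], 0],
], grip=1, squeeze=25)

```text
time: 13.6
position: [0.4715, -0.3568, 0.0197]
tool_rot: [3.086, 0.586, 0.0]
ft_force: [0.0, 0.8, 2.3]
grip_width: 0.55
```

Call:
carry_out([
  [[0, 0, 0.02], 0],
  [[0, 0, 0.06], 0],
  [[0, 0, 0.1], 0],
  [[0, 0, 0.14], 0],
  [[0.005, 0.03, 0.14], 0.14],
  [[0.01, 0.07, 0.14], 0.28],
  [[0.02, 0.11, 0.14], 0.42],
  [[0.03, 0.15, 0.14], 0.56],
  [[0.04, 0.19, 0.14], 0.7],
  [[0.05, 0.23, 0.14], 0.84],
  [[0.055, 0.27, 0.14], 0.98],
  [[0.06, 0.31, 0.14], 1.12],
  [[0.07, 0.34, 0.14], 1.26],
  [[0.0725, 0.363, 0.12], 1.4],
  [[0.0725, 0.363, 0.1], 1.4],
  [[0.0725, 0.363, 0.08], 1.4],
  [[0.0725, 0.363, 0.07], 1.4],
  [[0.0725, 0.363, 0.07], 1.4],
  [[0.0725, 0.363, 0.07], 1.4],
])

```text
time: 15.5
position: [0.5442, 0.0059, 0.09]
tool_rot: [1.984, 2.436, 0.0]
ft_force: [0.1, -0.5, -1.2]
grip_width: 0.547
```

Run:
```python
from h import *
s=get_state(); print(s['time'],s['position'],s['grip_width'],s['ft_force'])
R=cv2.Rodrigues(s['tool_rot'])[0]; print('toolx',np.degrees(np.arctan2(R[1,0],R[0,0])))
d=grab('wrist'); a=grab('side')['pixels']
cv2.imwrite('pics/p1.png',np.hstack([cv2.resize(d['pixels'][:300],None,fx=.8,fy=.8,interpolation=cv2.INTER_AREA),cv2.resize(a[170:290,240:380],(280,240),interpolation=cv2.INTER_CUBIC)]))
```

```text
15.5 [0.54417721 0.00593545 0.08996363] 0.5469625725484812 [ 0.13129168 -0.4874418  -1.16898208]
toolx 101.6684274462434
```

View pics/p1.png

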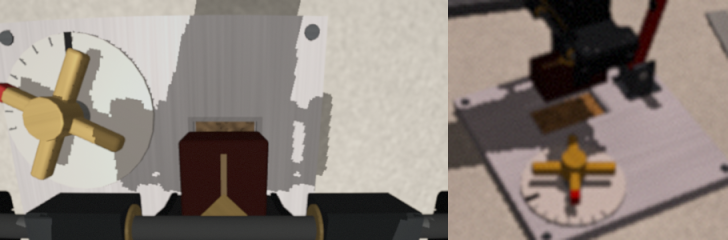

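Run:
```python
from h import *
d=load('wrist'); t=np.radians(11.8); Y=np.array([np.cos(t),np.sin(t)]); X=np.array([Y[1],-Y[0]]); o=np.array([.5435,.006])
def sh(n,uv,z):
    P=onz(d,np.array(uv)/.8,z)[:,:2]-o; print(n,'jig mm',(1e3*np.c_[P@X,P@Y]).round(1).tolist())
sh('pocket outer',[[189.5,118],[261,118]],.022); sh('pocket inner',[[196,122],[254,122]],.018)
sh('block bottom',[[191,132],[259,132]],.0705); sh('block top',[[180,143],[268,143]],.1105)
sh('holes',[[7,38],[312,32]],.022)
```

```text
pocket outer jig mm [[28.3, -51.3], [-30.9, -51.2]]
pocket inner jig mm [[23.4, -47.6], [-25.6, -47.5]]
block bottom jig mm [[21.6, -45.7], [-23.4, -45.7]]
block top jig mm [[22.7, -45.0], [-23.1, -45.0]]
holes jig mm [[176.5, -118.3], [-69.2, -118.2]]
```

Block edges sit inside the pocket edges by about 2–3 mm on every side visible, so lower it straight.

Call:
carry_out([
  [[0, 0, -0.02], 0],
  [[0, 0, -0.035], 0],
  [[0, 0, -0.045], 0],
  [[0, 0, -0.05], 0],
  [[0, 0, -0.053], 0],
  [[0, 0, -0.056], 0],
  [[0, 0, -0.059], 0],
  [[0, 0, -0.061], 0],
  [[0, 0, -0.062], 0],
  [[0, 0, -0.0625], 0],
  [[0, 0, -0.0625], 0],
  [[0, 0, -0.0625], 0],
])

```text
time: 16.8
position: [0.544, 0.0062, 0.0277]
tool_rot: [-1.983, -2.436, -0.001]
ft_force: [-2.2, 0.7, 5.6]
grip_width: 0.554
```

Contact at TCP z 0.0277, which is exactly 8 mm above the table grasp (0.0197), so it is fully seated. Release and go up.

Call:
carry_out([
  [[0, 0, 0], 0],
  [[0, 0, 0], 0],
  [[0, 0, 0], 0],
  [[0, 0, 0], 0],
  [[0, 0, 0], 0],
  [[0, 0, 0.01], 0],
  [[0, 0, 0.03], 0],
  [[0, 0, 0.07], 0],
  [[0, 0, 0.12], 0],
  [[-0.03, 0, 0.17], 0],
  [[-0.06, 0.01, 0.22], -0.1],
  [[-0.08, 0.02, 0.26], -0.2],
  [[-0.08, 0.02, 0.28], -0.35],
  [[-0.08, 0.02, 0.28], -0.5],
  [[-0.08, 0.02, 0.28], -0.5],
], grip=-0.6)

```text
time: 18.3
position: [0.4642, 0.0262, 0.309]
tool_rot: [2.524, 1.869, 0.006]
ft_force: [0.3, -0.2, -0.3]
grip_width: 0.798
```

Run:
```python
from h import *
s=get_state(); print(s['time'],s['position'],s['tool_rot'],s['grip_width'],s['ft_force'])
d=grab('scene'); a=grab('side'); w=grab('wrist')
cv2.imwrite('pics/l1.png',np.hstack([cv2.resize(a['pixels'][110:300,240:400],(400,475),interpolation=cv2.INTER_CUBIC),cv2.resize(d['pixels'][150:270,160:310],(400,475)) if 0 else cv2.copyMakeBorder(cv2.resize(w['pixels'],(400,300)),0,175,0,0,cv2.BORDER_CONSTANT)]))
t=np.radians(11.8); Y=np.array([np.cos(t),np.sin(t),0]); X=np.array([Y[1],-Y[0],0]); o=np.array([.5437,.006,0]); Z=np.array([0,0,1])
for th in (1.75,1.8,1.85,1.9):
  H=o+.1*Y+.057*Z; c=H+.19*(-Y*np.cos(th)+Z*np.sin(th))
  print(th,c.round(4),[proj(q,[c-.055*X,c+.055*X]).round(1).tolist() for q in(d,a)])
def red(q):
    h=cv2.cvtColor(q['pixels'],cv2.COLOR_BGR2HSV); m=(((h[...,0]<6)|(h[...,0]>174))&(h[...,1]>190)&(h[...,2]>60)).astype(np.uint8)
    c=max(cv2.findContours(m,0,1)[0],key=cv2.contourArea); return cv2.boundingRect(c)
print(red(d),red(a))
```

```text
18.3 [0.46419413 0.02622743 0.30903671] [2.52396775 1.86872852 0.00558511] 0.7983951608824871 [ 0.33252743 -0.15884088 -0.28895119]
1.75 [0.6747 0.0334 0.244 ] [[[247.5, 187.2], [205.0, 176.9]], [[340.0, 129.4], [364.4, 153.2]]]
1.8 [0.6838 0.0353 0.242 ] [[[245.9, 190.2], [203.3, 179.8]], [[343.2, 129.2], [367.6, 152.9]]]
1.85 [0.6928 0.0372 0.2396] [[[244.3, 193.4], [201.5, 182.8]], [[346.2, 129.1], [370.8, 152.7]]]
1.9 [0.7017 0.039  0.2368] [[[242.7, 196.7], [199.8, 186.0]], [[349.2, 129.2], [373.9, 152.7]]]
(524, 0, 36, 18) (343, 128, 27, 27)
```

View pics/l1.png

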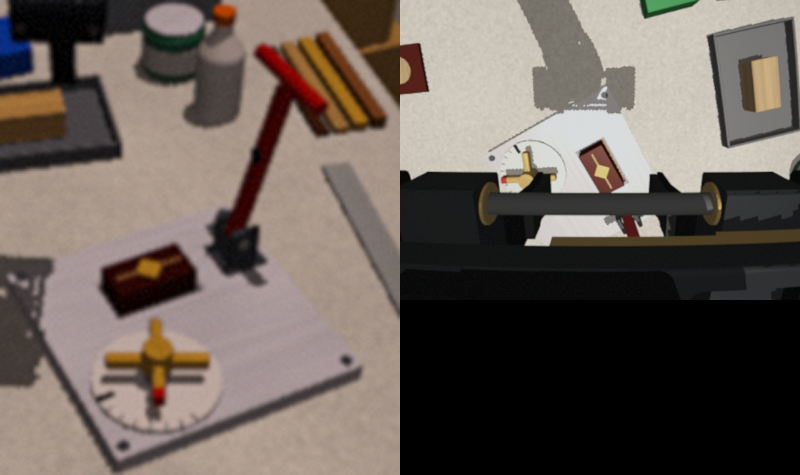

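Rosewood is seated level. The lever bar ends give θ≈1.82, with the bar centre at about (0.687,0.036,0.241). I'll straddle the bar on its -x side, clear of the screw.

Call:
carry_out([
  [[0.04, 0.01, 0], -0.14],
  [[0.08, 0.015, 0], -0.28],
  [[0.12, 0.02, 0], -0.42],
  [[0.16, 0.03, 0], -0.56],
  [[0.2, 0.043, 0], -0.7],
  [[0.2165, 0.043, 0], -0.84],
  [[0.2165, 0.043, -0.005], -0.98],
  [[0.2165, 0.043, -0.01], -1.068],
  [[0.2165, 0.043, -0.01], -1.068],
  [[0.2165, 0.043, -0.04], -1.068],
  [[0.2165, 0.043, -0.07], -1.068],
  [[0.2165, 0.043, -0.085], -1.068],
  [[0.2165, 0.043, -0.085], -1.068],
  [[0.2165, 0.043, -0.085], -1.068],
])

```text
time: 19.85
position: [0.6808, 0.0692, 0.2229]
tool_rot: [3.124, 0.326, 0.001]
ft_force: [0.4, -1.1, 0.7]
grip_width: 0.8
```

Call:
carry_out([
  [[0, 0, 0], 0],
  [[0, 0, 0], 0],
  [[0, 0, 0], 0],
  [[0, 0, 0], 0],
  [[0, 0, 0], 0],
  [[0, 0, 0], 0],
  [[0, 0, 0], 0],
  [[0, 0, 0], 0],
], grip=1, squeeze=30)

```text
time: 20.65
position: [0.68, 0.0692, 0.2218]
tool_rot: [3.125, 0.325, -0.002]
ft_force: [-0.8, -0.1, -0.6]
grip_width: 0.196
```

Run:
```python
from h import *
s=get_state(); print(s['position'],s['tool_rot'],s['grip_width'],s['ft_force'],s['joint_positions'])
t=np.radians(11.8); Y=np.array([np.cos(t),np.sin(t),0]); X=np.array([Y[1],-Y[0],0]); o=np.array([.5437,.006,0]); Z=np.array([0,0,1])
H=o+.1*Y+.057*Z-.034*X
f=lambda th:H+.19*(-Y*np.cos(th)+Z*np.sin(th))
g=s['position']+np.array([0,0,.019]); v=g-H; r=np.hypot(v@Y,v[2]); th=np.arctan2(v[2],-(v@Y)); print('r',r,'th',th,'xoff',v@X)
for k in np.r_[np.linspace(th,0,25),-.02]: print(round(k,2),(f(k)-f(th)).round(3).tolist())
```

```text
[0.6800242  0.06917955 0.22183284] [ 3.12471708e+00  3.24520977e-01 -1.53428887e-03] 0.19557249497545645 [-0.84935564 -0.14120164 -0.60678601] [-0.47597547  0.41460054  0.46324435  1.37308343 -0.18365344  1.39731613
  0.19203   ]
r 0.1895892032113559 th 1.8178477769823553 xoff 3.3364258395103363e-05
1.82 [0.0, 0.0, 0.0]
1.74 [-0.014, -0.003, 0.003]
1.67 [-0.028, -0.006, 0.005]
1.59 [-0.042, -0.009, 0.006]
1.51 [-0.056, -0.012, 0.005]
1.44 [-0.07, -0.015, 0.004]
1.36 [-0.084, -0.018, 0.002]
1.29 [-0.097, -0.02, -0.002]
1.21 [-0.111, -0.023, -0.006]
1.14 [-0.124, -0.026, -0.012]
1.06 [-0.136, -0.028, -0.018]
0.98 [-0.148, -0.031, -0.026]
0.91 [-0.16, -0.033, -0.034]
0.83 [-0.171, -0.036, -0.044]
0.76 [-0.181, -0.038, -0.054]
0.68 [-0.19, -0.04, -0.065]
0.61 [-0.198, -0.041, -0.076]
0.53 [-0.206, -0.043, -0.088]
0.45 [-0.213, -0.044, -0.101]
0.38 [-0.218, -0.046, -0.114]
0.3 [-0.223, -0.047, -0.128]
0.23 [-0.227, -0.047, -0.141]
0.15 [-0.229, -0.048, -0.156]
0.08 [-0.231, -0.048, -0.17]
0.0 [-0.231, -0.048, -0.184]
-0.02 [-0.231, -0.048, -0.188]
```

Bar gripped (17 mm) and the geometry agrees (r 189.6 mm). Swing along the arc, first part.

Call:
carry_out([
  [[-0.014, -0.003, 0.003], 0],
  [[-0.028, -0.006, 0.005], 0],
  [[-0.042, -0.009, 0.006], 0],
  [[-0.056, -0.012, 0.005], 0],
  [[-0.07, -0.015, 0.004], 0],
  [[-0.084, -0.018, 0.002], 0],
  [[-0.097, -0.02, -0.002], 0],
])

```text
time: 21.35
position: [0.5855, 0.0498, 0.2225]
tool_rot: [-3.124, -0.325, -0.012]
ft_force: [2.2, -0.5, 6.4]
grip_width: 0.201
```

Call:
carry_out([
  [[-0.014, -0.003, -0.004], 0],
  [[-0.027, -0.006, -0.01], 0],
  [[-0.039, -0.008, -0.016], 0],
  [[-0.051, -0.011, -0.024], 0],
  [[-0.063, -0.013, -0.032], 0],
  [[-0.074, -0.016, -0.042], 0],
  [[-0.084, -0.018, -0.052], 0],
  [[-0.093, -0.02, -0.063], 0],
  [[-0.101, -0.021, -0.074], 0],
  [[-0.109, -0.023, -0.086], 0],
  [[-0.116, -0.024, -0.099], 0],
  [[-0.121, -0.026, -0.112], 0],
])

```text
time: 22.55
position: [0.4631, 0.0245, 0.1081]
tool_rot: [-3.123, -0.325, -0.005]
ft_force: [1.8, 5.8, 0.9]
grip_width: 0.19
```

Call:
carry_out([
  [[-0.005, -0.001, -0.014], 0],
  [[-0.009, -0.001, -0.027], 0],
  [[-0.011, -0.002, -0.042], 0],
  [[-0.013, -0.002, -0.056], 0],
  [[-0.013, -0.002, -0.065], 0],
  [[-0.013, -0.002, -0.07], 0],
  [[-0.013, -0.002, -0.071], 0],
  [[-0.013, -0.002, -0.071], 0],
])

```text
time: 23.35
position: [0.448, 0.0214, 0.0364]
tool_rot: [-3.125, -0.325, 0.005]
ft_force: [-2.3, 4.4, -2.2]
grip_width: 0.178
```

Run:
```python
from h import *
d=grab('scene'); a=grab('side'); print(get_state()['ft_force'])
cv2.imwrite('pics/l2.png',np.hstack([cv2.resize(a['pixels'][165:315,230:390],(400,375),interpolation=cv2.INTER_CUBIC),cv2.resize(d['pixels'][140:260,160:300],(400,375),interpolation=cv2.INTER_CUBIC)]))
```

```text
[-3.23049134  3.8212362  -2.38973932]
```

View pics/l2.png

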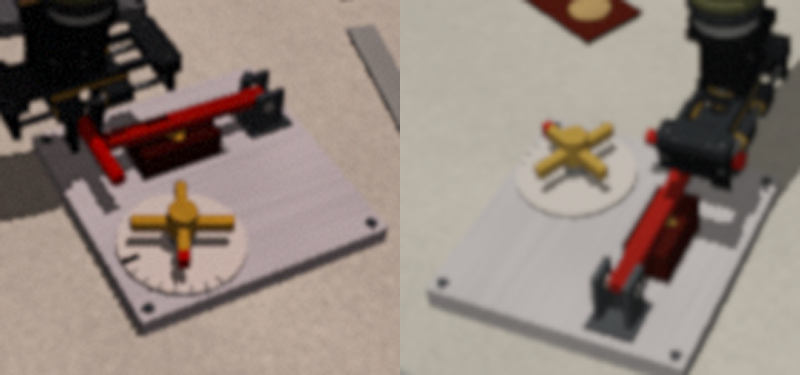

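Lever is down near level over the block; the free bar end in the side crop is at (117,173). I'll check the angle numerically.

Run:
```python
from h import *
t=np.radians(11.8); Y=np.array([np.cos(t),np.sin(t),0]); X=np.array([Y[1],-Y[0],0]); o=np.array([.5437,.006,0]); Z=np.array([0,0,1])
H=o+.1*Y+.057*Z
a=load('side'); h=cv2.cvtColor(a['pixels'],cv2.COLOR_BGR2HSV); m=(((h[...,0]<6)|(h[...,0]>174))&(h[...,1]>180)&(h[...,2]>60)).astype(np.uint8); m[:205]=0;m[245:]=0;m[:,285:]=0;m[:,:255]=0
ys,xs=np.nonzero(m); print('red bottom row',ys.max(),'cols',xs[ys>=ys.max()-2])
for th in(0,.03,.06,.1,.15):
  c=H+.19*(-Y*np.cos(th)+Z*np.sin(th)); p=c+.055*X
  print(th,'centre',proj(a,c)[0].round(1),'end',proj(a,[p,p-.009*Z,p+.009*Z]).round(1).tolist())
```

```text
red bottom row 237 cols [274 275 276 277 278 274 275 276 277 278 275 276 277]
0 centre [268.3 224.2] end [[277.6, 238.5], [277.6, 241.0], [277.6, 235.9]]
0.03 centre [268.3 222.6] end [[277.6, 236.9], [277.6, 239.4], [277.6, 234.3]]
0.06 centre [268.4 220.9] end [[277.7, 235.2], [277.7, 237.8], [277.7, 232.7]]
0.1 centre [268.6 218.7] end [[277.9, 233.0], [277.9, 235.6], [277.9, 230.4]]
0.15 centre [268.9 215.8] end [[278.4, 230.1], [278.4, 232.7], [278.4, 227.5]]
```

Estimated 0.03–0.06 rad still open, so the fingers slipped a little on the bar. Release, rise, shut the fingers and press the bar down from above.

Call:
carry_out([
  [[0, 0, 0], 0],
  [[0, 0, 0], 0],
  [[0, 0, 0], 0],
  [[0, 0, 0], 0],
  [[0, 0, 0.02], 0],
  [[0, 0, 0.045], 0],
  [[0, 0, 0.06], 0],
  [[0, 0, 0.06], 0],
], grip=0.17)

```text
time: 24.25
position: [0.4515, 0.0212, 0.0993]
tool_rot: [-3.124, -0.324, -0.008]
ft_force: [1.1, 0.2, 0.0]
grip_width: 0.412
```

Call:
carry_out([
  [[0, 0, 0], 0],
  [[0, 0, 0], 0],
  [[0, 0, 0], 0],
  [[0, 0, 0], 0],
  [[0, 0, 0], 0],
  [[0, 0, -0.01], 0],
  [[0, 0, -0.016], 0],
  [[0, 0, -0.02], 0],
  [[0, 0, -0.022], 0],
  [[0, 0, -0.022], 0],
], grip=1)

```text
time: 25.25
position: [0.4492, 0.0212, 0.0747]
tool_rot: [3.124, 0.325, -0.001]
ft_force: [-0.0, 0.8, -0.8]
grip_width: 0.004
```

Call:
carry_out([
  [[0, 0, -0.002], 0],
  [[0, 0, -0.004], 0],
  [[0, 0, -0.006], 0],
  [[0, 0, -0.006], 0],
])

```text
time: 25.65
position: [0.4493, 0.0213, 0.0689]
tool_rot: [3.125, 0.325, -0.0]
ft_force: [-0.4, -0.1, 0.3]
grip_width: 0.003
```

Call:
carry_out([
  [[0, 0, -0.0015], 0],
  [[0, 0, -0.003], 0],
  [[0, 0, -0.003], 0],
])

```text
time: 25.95
position: [0.4495, 0.0213, 0.0663]
tool_rot: [-3.125, -0.325, 0.0]
ft_force: [-0.2, 0.5, 3.1]
grip_width: 0.007
```

Contact right at 0.066, the nominal shut height. Press slightly more to confirm the stop.

Call:
carry_out([
  [[0, 0, -0.001], 0],
  [[0, 0, -0.002], 0],
  [[0, 0, -0.0025], 0],
  [[0, 0, -0.0025], 0],
])

```text
time: 26.35
position: [0.4496, 0.0213, 0.0659]
tool_rot: [-3.124, -0.324, 0.001]
ft_force: [-7.9, -1.8, 21.7]
grip_width: 0.004
```

The lever is hard on its stop (22 N at 0.0659). Rise and go above the screw for a close look.

Call:
carry_out([
  [[0, 0, 0.03], 0],
  [[0, 0, 0.07], 0],
  [[0, 0, 0.11], 0],
  [[0.02, -0.04, 0.136], -0.1],
  [[0.04, -0.08, 0.136], -0.2],
  [[0.06, -0.12, 0.136], -0.3],
  [[0.063, -0.151, 0.136], -0.38],
  [[0.063, -0.151, 0.136], -0.38],
  [[0.063, -0.151, 0.136], -0.38],
  [[0.063, -0.151, 0.136], -0.38],
  [[0.063, -0.151, 0.136], -0.38],
], grip=0.1)

```text
time: 27.45
position: [0.5124, -0.1281, 0.1994]
tool_rot: [-3.13, 0.267, 0.0]
ft_force: [0.1, 0.8, 0.3]
grip_width: 0.444
```

Run:
```python
from h import *
s=get_state(); print(s['time'],s['position'],s['tool_rot'],s['joint_positions'])
d=grab('wrist','s1.png'); h=cv2.cvtColor(d['pixels'],cv2.COLOR_BGR2HSV)
br=((h[...,0]>12)&(h[...,0]<32)&(h[...,1]>120)).astype(np.uint8)
rd=(((h[...,0]<6)|(h[...,0]>174))&(h[...,1]>180)&(h[...,2]>60)).astype(np.uint8)
for n,m in(('brass',br),('red',rd)):
  for c in sorted(cv2.findContours(m,0,1)[0],key=cv2.contourArea)[-3:]: M=cv2.boundingRect(c); print(n,cv2.contourArea(c),M,onz(d,c.reshape(-1,2).mean(0)[None],.055)[0].round(3))
print(proj(d,[[.5125,-.1212,.073],[.506,-.1586,.053],[.4587,-.1325,.028]]).round(0).tolist())
```

```text
27.45 [ 0.51243734 -0.12809531  0.19939989] [-3.12956681e+00  2.66899088e-01  2.61283036e-04] [-0.40755865  0.0740054   0.63625627  1.80493138 -0.04657027  1.277658
  0.07071103]
brass 512.0 (174, 256, 18, 60) [ 0.402 -0.199  0.055]
brass 2103.5 (227, 140, 108, 98) [ 0.515 -0.119  0.055]
brass 4809.5 (139, 323, 378, 22) [ 0.536 -0.279  0.055]
red 159.0 (303, 0, 63, 23) [0.585 0.022 0.055]
red 826.0 (198, 0, 206, 83) [0.532 0.001 0.055]
red 1136.0 (155, 12, 67, 129) [ 0.454 -0.008  0.055]
[[278.0, 196.0], [278.0, 231.0], [227.0, 206.0]]
```

View pics/s1.png

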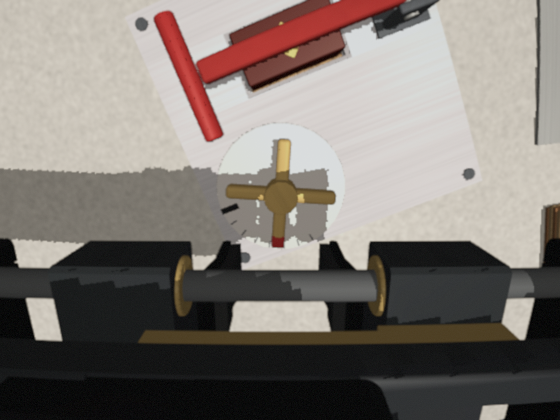

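Lever is shut over the block. Hub at (281,195), red tip at (278,243), the other spoke ends at (284,140), (227,191) and (335,197), index mark at (230,209).

Run:
```python
from h import *
d=load('wrist')
E=onz(d,[[278,246],[284,140],[227,191],[335,197]],.058)[:,:2]; hub=onz(d,[[281,195]],.073)[0,:2]; idx=onz(d,[[230,209]],.028)[0,:2]
print('ends',E.round(4).tolist(),'hub',hub,'mid',(E[0]+E[1])/2,(E[2]+E[3])/2,np.linalg.norm(E[0]-E[1]),np.linalg.norm(E[2]-E[3]))
az=lambda v:np.degrees(np.arctan2(v[1],v[0]))
print('red az',az(E[0]-E[1]),'cross az',az(E[2]-E[3]),az(E[3]-E[2])); A=(E.mean(0)+hub)/2; print('axis',A,'idx az',az(idx-hub),np.linalg.norm(idx-hub))
A=np.array(A); a0=az(E[0]-E[1]);
```

```text
ends [[0.5035, -0.1718], [0.5252, -0.0763], [0.4671, -0.1122], [0.5624, -0.1341]] hub [ 0.51493511 -0.1209022 ] mid [ 0.51435427 -0.12408265] [ 0.51473473 -0.12316147] 0.09795734823259863 0.09777212183737602
red az -102.82867644422787 cross az 167.04103036284675 -12.95896963715325
axis [ 0.5147398  -0.12226213] idx az -164.56110772478627 0.05632766745419201
```

Call:
carry_out([
  [[-0.0056, -0.0276, -0.03], -0.056],
  [[-0.0056, -0.0276, -0.07], -0.056],
  [[-0.0056, -0.0276, -0.11], -0.056],
  [[-0.0056, -0.0276, -0.14], -0.056],
  [[-0.0056, -0.0276, -0.155], -0.056],
  [[-0.0056, -0.0276, -0.164], -0.056],
  [[-0.0056, -0.0276, -0.164], -0.056],
  [[-0.0056, -0.0276, -0.164], -0.056],
  [[-0.0056, -0.0276, -0.164], -0.056],
])

```text
time: 28.4
position: [0.5081, -0.1575, 0.0371]
tool_rot: [-3.121, 0.359, -0.005]
ft_force: [1.0, -0.1, -0.4]
grip_width: 0.452
```

Call:
carry_out([
  [[0, 0, 0], 0],
  [[0, 0, 0], 0],
  [[0, 0, 0], 0],
  [[0, 0, 0], 0],
  [[0, 0, 0], 0],
  [[0, 0, 0], 0],
], grip=1, squeeze=25)

```text
time: 29.0
position: [0.5065, -0.1573, 0.0356]
tool_rot: [-3.121, 0.359, 0.001]
ft_force: [-2.6, 0.6, 3.6]
grip_width: 0.136
```

Run:
```python
from h import *
s=get_state(); print(s['position'],s['tool_rot'],s['grip_width'],s['ft_force'],s['torque'],s['joint_positions'][6])
A=np.array([.5145,-.1225]); p=lambda t:A+.036*np.array([np.cos(t),np.sin(t)])
R=cv2.Rodrigues(s['tool_rot'])[0]; print('toolx',np.degrees(np.arctan2(R[1,0],R[0,0])), 'r',np.linalg.norm(s['position'][:2]-A))
a0=np.radians(-103)
for k in np.r_[np.linspace(0,65.2,14)[1:]]: print([*(p(a0-np.radians(k))-p(a0)).round(4).tolist()],round(-np.radians(k),3))
```

```text
[ 0.50649588 -0.15731124  0.03564694] [-3.12095478e+00  3.58635347e-01  1.06008335e-03] 0.1364672497459227 [-2.62265802  0.58588552  3.58911081] [-0.02502525  0.47874463  0.07598105] 0.19648512342988927
toolx -13.110446783420468 r 0.035719577770524126
[-0.003, 0.0008] -0.088
[-0.006, 0.0019] -0.175
[-0.0088, 0.0033] -0.263
[-0.0115, 0.0049] -0.35
[-0.0141, 0.0067] -0.438
[-0.0165, 0.0088] -0.525
[-0.0187, 0.011] -0.613
[-0.0207, 0.0135] -0.7
[-0.0225, 0.0161] -0.788
[-0.024, 0.0188] -0.875
[-0.0253, 0.0217] -0.963
[-0.0264, 0.0247] -1.05
[-0.0271, 0.0277] -1.138
```

Call:
carry_out([
  [[-0.003, 0.0008, 0], -0.088],
  [[-0.006, 0.0019, 0], -0.175],
  [[-0.0088, 0.0033, 0], -0.263],
  [[-0.0115, 0.0049, 0], -0.35],
  [[-0.0141, 0.0067, 0], -0.438],
  [[-0.0165, 0.0088, 0], -0.525],
  [[-0.0187, 0.011, 0], -0.613],
  [[-0.0207, 0.0135, 0], -0.7],
  [[-0.0225, 0.0161, 0], -0.788],
  [[-0.024, 0.0188, 0], -0.875],
  [[-0.0253, 0.0217, 0], -0.963],
  [[-0.0264, 0.0247, 0], -1.05],
  [[-0.0271, 0.0277, 0], -1.138],
  [[-0.0271, 0.0277, 0], -1.138],
  [[-0.0271, 0.0277, 0], -1.138],
  [[-0.0271, 0.0277, 0], -1.138],
])

```text
time: 30.6
position: [0.4806, -0.1307, 0.0357]
tool_rot: [-2.437, 1.983, -0.004]
ft_force: [3.3, -4.5, -4.5]
grip_width: 0.131
```

Call:
carry_out([
  [[0, 0, 0], 0],
  [[0, 0, 0], 0],
  [[0, 0, 0], 0],
  [[0, 0, 0], 0],
  [[0, 0, 0.02], 0],
  [[0, 0, 0.06], 0],
  [[0, 0, 0.1], 0],
  [[0.01, 0.01, 0.15], 0],
  [[0.03, 0.01, 0.17], 0],
  [[0.03, 0.01, 0.17], 0],
  [[0.03, 0.01, 0.17], 0],
], grip=0.2)

```text
time: 31.7
position: [0.5095, -0.1196, 0.2054]
tool_rot: [2.436, -1.983, -0.0]
ft_force: [-0.5, 0.1, 0.3]
grip_width: 0.398
```

Run:
```python
from h import *
s=get_state(); print(s['time'],s['position'],s['ft_force'])
w=grab('wrist'); a=grab('side')
cv2.imwrite('pics/f1.png',np.hstack([w['pixels'][:300],cv2.resize(a['pixels'][110:300,225:380],(240,300),interpolation=cv2.INTER_CUBIC)]))
```

```text
31.7 [ 0.50946304 -0.11958472  0.2053836 ] [-0.53467779  0.08381171  0.30369022]
```

View pics/f1.png

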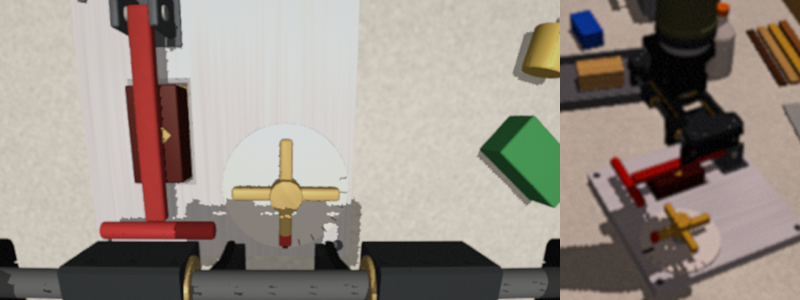

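Final view: the lever lies over the seated rosewood. The screw's red tip (285,246) points down the jig's -y, where the index mark is hidden in shadow beneath it. Numeric check:

Run:
```python
from h import *
d=load('wrist'); az=lambda v:np.degrees(np.arctan2(v[1],v[0]))
E=onz(d,[[285,246],[286.5,139],[232,194],[339.5,193]],.059)[:,:2]; print('red az',az(E[0]-E[1]),'cross',az(E[2]-E[3])-90-360*0)
A=np.array([.5145,-.1225,0]); A[:2]=onz(d,[[286,195]],.073)[0,:2]; print(A)
t=np.radians(11.8-180); print('index px',proj(d,[A+.055*np.array([np.cos(t),np.sin(t),0])+[0,0,.028]]))
P=onz(d,[[359,20],[355,110]],.022)[:,:2]; print('plate edge az',az(P[0]-P[1]))
x=d['pixels'][225:262,262:312].min(2); print(x[::3,::3])
```

```text
red az -168.79312151506477 cross 12.287389119744063
[ 0.51649944 -0.12372843  0.        ]
index px [[285.00997374 237.54976235]]
plate edge az 11.564097720971056
[[122 122 122 121 122 122  52  57  55  52 109 121 122 121 121 120 122]
 [122 122 122 122 122 123  53  55  53  52 114 121 122 121 122 122 121]
 [121 120 121 121 121 120  52  55  56  53 114 122 121 121 121 120 122]
 [121 121 120 121 121 120  48  56  56  48 112 120 120 120 121 122 105]
 [121 120 121 120 120 119  33  27  27  24 112 122 120 121 120 121 117]
 [121 122 120 120 121 118  29  25  28  24 112 121  87 120 120 121 121]
 [118 120 121 121 121 119  28  24  25  22 111 121 102 119 120 116 116]
 [118 116 113 116 118 120  95  22  18  83 120 119 117 115 115 114 115]
 [116 116 115 116 115 114 113 111 110 116 115 117 113 113 113 115 116]
 [118 114 115 116 116 116 112 116 116 116 115 116 113 114 114 115 116]
 [115 112 113 114 113 113 111 115 115 113 113 114 111 111 111 111 112]
 [113 109 109 107 107 110 112 114 116 113 109 109 108 109 107 107 110]
 [111 110 112 107 107 108 110 112 110 107 106 113 114 109 109 111 113]]
```

Red spoke at about -168.3° against the index at -168.2°, within 1°. The gripper is clear of everything, so I'll hand in.

```bash
python3 -c "
from bench import ticket,get_state
print(get_state()['time'], ticket.close_job())"
```

```text
the job is handed in; nothing more can be done
31.8 None
```

I finished the changeover in the order asked and handed it in at 31.8 s; no verdict was reported.

- **Maple:** it lies flat in the grey tray, confirmed in the side and wrist views. My first release command (grip 0.6) did not open the fingers, so the blank came back up about 14 cm. I lowered it again until it touched and released it properly.
- **Rosewood:** it is in the pocket and released. Contact came with the gripper exactly 8 mm higher than when it picked the block off the table, so the block is fully home.
- **Lever:** it is shut. The side picture first suggested it was still 0.03–0.06 rad open. Pressing the bar from above then met a firm stop at 65.9 mm with 22 N, against a nominal 66 mm. I trusted the contact reading.
- **Screw:** the red spoke measured about -168.8° from its own line and -167.7° from the cross spokes. The index is at -168.2°, so it is within about 1°. The mark was hidden under the spoke at the end, so its direction comes from the jig's own axis. My direct readings of the mark earlier were less consistent (-164.6° to -168°).

No unexpected contact forces showed up, the arm ended clear of everything, and I did not touch the other objects.

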